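# Bolt down the laser column and hold it up at its second stop

## Robot

A 7-joint arm with a two-finger parallel gripper is mounted at the origin on a cart in front of the work surface, level with it; the furniture and walls round the work are solid. World frame = base frame: x ahead of the robot, y to its left, z up, the work surface at z = 0. Lengths are in m, angles in degrees, forces in N, time in s.
With the tool pointing down it reaches from about 0.425 to 0.875 m from the base axis. Payload 4.7 kg.
Tool frame: the origin (TCP) lies between the finger pads; the fingertips stand 22 mm ahead of it and the grasp point (between the pads) lies 3 mm ahead of it (env.tip_reach is the distance from the TCP to the fingertips, in m); z points along the fingers, y is the line along which they close (so a half turn about z gives the same grasp; the last joint's range is limited). The gripper opens to 87 mm and grips with 3 to 60 N. Pads are 19 mm wide; open, the fingers measure 117 mm over their backs; the gripper's body (75 mm by 190 mm) begins 51 mm behind the grasp point.
Start: joints at [-70.182, 18.392, -4.016, 83.108, 1.295, 78.541, -3.26], TCP at [0.212, 0.615, 0.216] pointing down, gripper open.
Joint ranges: [-163.93, 163.93], [-17.29, 119.83], [-79.2, 71.16], [3.27, 140.29], [-89.18, 269.18], [5.43, 117.66], [-154.24, 154.24]. Speed limits (degrees/s): [147.25, 147.25, 180, 180, 180, 180, 180].

## Interface

Orientations are given as [roll, pitch, yaw] about the fixed x, y, z axes, in that order (R = Rz(yaw) Ry(pitch) Rx(roll)).
In Python, from cell import env gives the robot as it stands.
- The arm moves only by the shell command python3 -m creep 'ROWS' [FORCE]. ROWS is JSON, one flat list of numbers, 7 for each row, row after row: the finger opening in mm, from 0 to 87, then the shift along the tool's x, y, z in units of 30 mm (1.0 is 30 mm), then the turn, a rotation vector about the tool's x, y, z in units of 6 degrees (1.0 is 6 degrees). A call has 1 to 12 rows; each row is the pose to reach, as a shift and turn from the pose commanded when the call began, along the tool's axes at that moment; what a row does not reach only later rows make up. A row lasts 1/10 s, in which the tool goes at most 50 mm and 8.59 degrees, less where a joint would pass 70% of its speed; a pose out of reach is approached as far as the arm can. A call with a gripper value outside its range is refused whole. The fingers move at their own pace and stop on an object; FORCE is the grip in N (left out, the last holds). Time passes only in rows, so rows that repeat a pose let the fingers close. It gives the time, the measured TCP pose, the force, the opening and the grip force at its end, in the units of the state.
- env.get_obs(): the state, without advancing time (a new reading comes with each control period).
- env.read_camera(name): name is "side" or "top" or "wrist"; returns a dict with "color" (400x640x3 uint8, red, green, blue), "depth" (400x640 float32, m along the optical axis (not along the pixel's ray), 0 where there is no reading), "fovy" (degrees; the focal length in pixels is half the picture's height over the tangent of half this angle, whatever the lens; pixels are square), "cx", "cy" (the principal point, pixels), "D" ([k1, k2, p1, p2, k3] as OpenCV has them; the pictures are not rectified), "R" (3x3) and "t" (3): a world point X has camera coordinates R X + t. Camera axes: x right, y down, z forward; pixel columns grow to the right and rows downward; lengths in m; the calibration is good to about 2 mm. A picture is of the moment at which its call begins.
- env.sign_off(): hands the job in; it is judged then, once.
The state is a dict: "time_s": time; "qpos": joint angles; "joint_velocities": joint speeds; "effort": joint torques, N m; "tool_pos": TCP position; "tool_rot": TCP orientation; "force": force on the tool from outside, world axes, zero at the start; "wrist_torque": the same for the moment, N m; "grip_width": finger opening in m; "grasp_force": force on a finger pad.
Only numpy, scipy, OpenCV 4.12 (cv2) and the standard library are available. Lean on these libraries where they do the work, as an engineer would, in place of code of your own. Each camera call takes 0.05 s, during which the arm holds its last target. There are 200 camera calls.

## Task

Get the telescoping laser column ready on the bench: slide the barrel bolt all the way home into the keeper on the column's foot, so that the foot cannot lift. Then pinch the column's head so that its release button is squeezed in, and pull it straight up, past the first stop, to the second stop, where both sections are fully out. Leave the loose things on the bench where they are, and finish while holding: keep the button squeezed and the column up at the second stop for me to tighten its collar; it sinks if you let go.

Things in the scene. Friction and masses are not known exactly. Their poses are not given: they have to be found in the camera images.
- dock: Fixed steel plate 124 x 271 mm, 10 mm thick, screwed to the bench, turned -0.05 to 0.35 rad about the vertical. Origin on the bench top under the middle of the seat in which the column's foot stands; z up. The seat (100 x 100 mm) has low rails; a fixed lip at the -y end of the plate reaches over the foot. The barrel bolt lies along y on the +y half, its two guide barrels reach 33 mm above the bench.
- bolt (a joint): Travel of the barrel bolt, m: 0 drawn back, 0.036 fully home in the keeper on the foot; starts between 0 and 0.012. It grows as the knob moves towards the column, along the dock's -y. Friction about 1.5 N; it stays where it is left.
- bolt_knob (a point): Middle of the bolt's upright round knob (18 mm across, from 42 to 64 mm above the bench; this point is 54 mm above the bench). At bolt = 0 it lies 150 mm from the column's axis, at home 114 mm. The bolt itself is a 10 mm rod 24.5 mm above the bench.
- column: The column's foot and outer tube, loose in the dock: foot plate 96 x 96 x 8 mm with the bolt's keeper (a steel staple) on its +y edge, outer tube 40 mm across, black clamp collar 49 mm across up to 108 mm above the origin with a small clamp screw on its +x side. Origin under the middle of the foot, axes as the dock's. The seat leaves the foot about 1.5 mm of play each way, also upwards when bolted.
- head (a point): Black head on top of the upper section, 30 mm (x) x 36 mm (y) x 44 mm high, with a flat disc and a thread stud 12 mm high on its top. This point is its middle, 160 mm above the bench when collapsed and 290 mm when both sections are out; axes as the column's. The release button is on its -x face at this height; to squeeze it, pinch the head along its x from above: 36 mm across with the button out, 31 mm with it in.
- release_button (a joint): How far the round button (16 mm across, grey, standing 6 mm out of the middle of the head's -x face) is pressed in, m: 0 out, 0.005 fully in. A spring pushes it out with 2.4 to 6.4 N. Pressed by more than 0.003 it frees the upper section, which is otherwise caught in the lower one.
- upper_section (a joint): How far the upper section (23 mm tube with the head) is drawn out of the lower one, m: 0 collapsed, 0.065 at its stop, which is the first stop felt. With the button in, it normally moves first, at a pull of about 3 to 4 N.
- lower_section (a joint): How far the lower section (32 mm tube) is drawn out of the outer tube, m: 0 collapsed, 0.065 at its stop, the second stop. It follows when the upper section has reached its own stop, at a total pull of about 6 N, and sinks back under its weight when the head is let go. Button out, it comes up alone and the column stays 65 mm short.
- spanner_10: Combination spanner, 131 mm long, 6 mm thick, lying beside the dock. Leave it.
- nut_1: Steel hex nut, 19 x 22 x 10 mm, lying beside the dock. Leave it.
- marker: Black and white marker pen, 131 mm long, lying on the bench. Leave it.
- bit_case: Black bit case 50 x 110 x 40 mm behind the dock. Leave it.

How it is judged:
By the outcome, as a careful person would: the job done as asked, in the order asked, and still so for the second after the job is handed in, while the arm keeps its last pose, push and grip.
It also fails if it takes over 45 s, if anything falls off the work surface, if the arm or the gripper's body presses on something with over 40 N, if the wrist force passes 120 N, or if a joint passes its speed limit or range.

## Working session

There is one attempt and no reset: what is moved stays moved. The work goes in short steps, Python scripts to look and compute and a shell command to move; the robot and the scene stay as the last step left them, time stands still between calls to the robot, and variables do not carry over. Pictures are saved under pics/ and viewed, at most 11 in all, crops included, and the job is handed in when it is done.

```bash
mkdir -p pics; cat > h.py <<'E'
import numpy as np, cv2
from cell import env
def K(c):
    f=200/np.tan(np.radians(c["fovy"])/2); return np.array([[f,0,c["cx"]],[0,f,c["cy"]],[0,0,1]])
def world(c,u,v,d=None,z=None):
    p=cv2.undistortPoints(np.array([[[u,v]]],float),K(c),np.array(c["D"]))[0,0]
    r=np.array([p[0],p[1],1.]); R=np.array(c["R"]); t=np.array(c["t"])
    if z is not None:
        o=-R.T@t; w=R.T@r; return o+w*(z-o[2])/w[2]
    if d is None: d=c["depth"][int(round(v)),int(round(u))]
    return R.T@(r*d-t)
def cloud(c):
    v,u=np.mgrid[0:400,0:640]
    p=cv2.undistortPoints(np.stack([u,v],-1).reshape(-1,1,2).astype(float),K(c),np.array(c["D"]))[:,0]
    d=c["depth"].reshape(-1,1); X=np.hstack([p,np.ones((len(p),1))])*d
    return ((X-np.array(c["t"]))@np.array(c["R"])).reshape(400,640,3)
def snap(n,f):
    c=env.read_camera(n); cv2.imwrite(f"pics/{f}.png",c["color"][:,:,::-1]); np.save(f"pics/{f}.npy",c,allow_pickle=True); return c
E
python3 -c "
from h import *
snap('top','t0');snap('side','s0');o=env.get_obs();print(o['tool_pos'],o['tool_rot'],o['time_s'],env.tip_reach)"
```

```text
[0.21159934 0.61404719 0.21496429] [-1.79900123e+02  5.77698004e-03  1.60992498e+02] 0.1 0.022
```

View pics/t0.png

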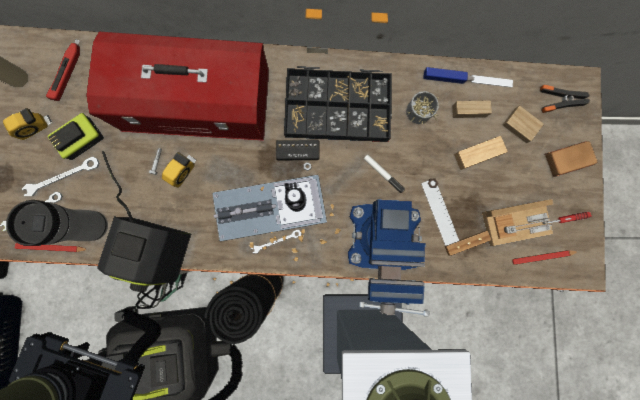

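View pics/s0.png

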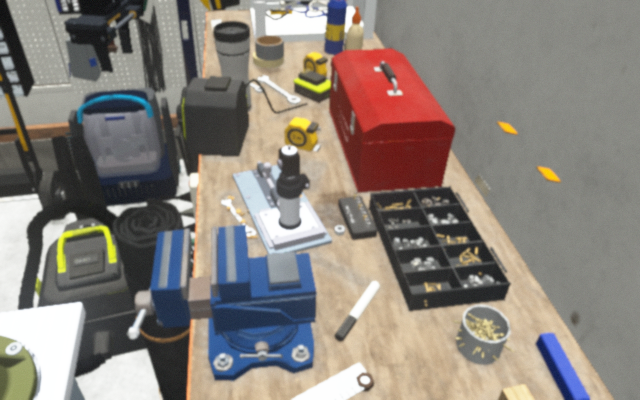

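```bash
python3 -c "
from h import *
t=np.load('pics/t0.npy',allow_pickle=True).item();s=np.load('pics/s0.npy',allow_pickle=True).item()
a=cv2.resize(t['color'][150:260,200:340],None,fx=5,fy=5,interpolation=cv2.INTER_CUBIC)
b=cv2.resize(s['color'][130:260,215:355],None,fx=4,fy=4,interpolation=cv2.INTER_CUBIC)
cv2.imwrite('pics/tc.png',a[:,:,::-1]);cv2.imwrite('pics/sc.png',b[:,:,::-1])
for n,u,v in [('c1',214,193),('c2',322,177),('c3',327,222),('c4',218,241)]: print(n,world(t,u,v,z=0.01),world(t,u,v))
P=cloud(t)
for n,(u,v) in dict(headtop=(295,195),vise=(397,215),vise2=(397,240),toolbox=(180,80),base=(417,390),case=(298,150),blk=(35,380)).items(): print(n,P[v,u])
W=P[150:260,200:340]; m=(W[...,2]>.03)
C=cloud(s)[130:260,215:355].reshape(-1,3)
q=C[(C[:,2]>.04)&(C[:,2]<.075)]; print(len(q)); print(np.unique(np.round(q[:,:2],2),axis=0,return_counts=True))
q=C[(C[:,2]>.125)&(C[:,2]<.25)];print(q.min(0),q.max(0),q.mean(0))
"
```

```text
c1 [0.54257811 0.48306894 0.01      ] [0.54263257 0.48319037 0.0095016 ]
c2 [0.58541671 0.21149589 0.01      ] [0.58644544 0.21127556 0.00327059]
c3 [0.47079572 0.19856348 0.01      ] [0.47108835 0.19819262 0.0019208 ]
c4 [0.42275449 0.46941527 0.01      ] [0.42265236 0.47126709 0.00193953]
headtop [0.51923993 0.27298498 0.19541662]
vise [0.48225975 0.04894174 0.13633922]
vise2 [0.4270149  0.0461685  0.11972623]
toolbox [0.76950437 0.52384943 0.17280813]
base [ 0.07097324 -0.01586002  0.03011695]
case [0.6517794  0.27287041 0.0240742 ]
blk [0.24555609 0.60401916 0.44154288]
1074
(array([[0.39, 0.54],
       [0.4 , 0.54],
       [0.4 , 0.55],
       [0.41, 0.54],
       [0.41, 0.55],
       [0.42, 0.53],
       [0.42, 0.54],
       [0.42, 0.55],
       [0.43, 0.53],
       [0.43, 0.54],
       [0.44, 0.53],
       [0.44, 0.54],
       [0.45, 0.54],
       [0.45, 0.55],
       [0.45, 0.56],
       [0.45, 0.57],
       [0.45, 0.58],
       [0.46, 0.58],
       [0.46, 0.59],
       [0.49, 0.4 ],
       [0.49, 0.41],
       [0.49, 0.42],
       [0.5 , 0.26],
       [0.5 , 0.27],
       [0
[... 755 characters left out ...]
0.69, 0.43],
       [0.69, 0.44],
       [0.69, 0.45],
       [0.69, 0.46],
       [0.69, 0.47],
       [0.69, 0.48],
       [0.69, 0.49],
       [0.69, 0.5 ],
       [0.69, 0.51],
       [0.69, 0.52],
       [0.69, 0.53],
       [0.69, 0.54],
       [0.69, 0.55]]), array([ 1, 16, 47, 31, 32,  1, 50, 16,  6, 58, 16, 48,  2, 12,  8,  7,  3,
        2,  2,  3, 29,  4,  2, 36,  2, 18, 25,  3, 84,  1,  2, 11, 61,  5,
       67, 18, 10,  1,  7, 14,  3,  6, 14,  3, 25, 22,  9,  4, 27, 12,  4,
        2,  1,  3, 14,  6,  2,  1,  1, 10, 14, 15, 13, 17, 14, 18, 10, 14,
       10,  7,  7,  3,  2]))
[0.38228307 0.03845994 0.12507693] [0.53969056 0.29229082 0.19379153] [0.45451922 0.14362638 0.16238905]
```

View pics/tc.png

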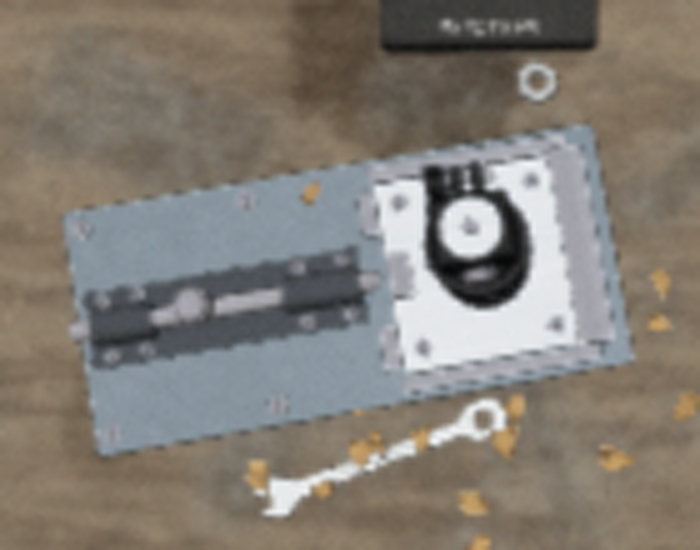

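View pics/sc.png

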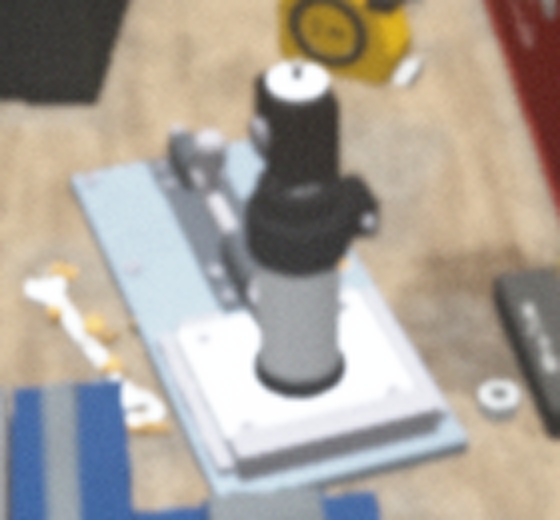

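```bash
python3 -c "
from h import *
from scipy.spatial.transform import Rotation as Ro
t=np.load('pics/t0.npy',allow_pickle=True).item();s=np.load('pics/s0.npy',allow_pickle=True).item()
P=cloud(t)
h1=world(t,294.2,195,z=.184);k1=world(t,238,210.3,z=.064)
h2=world(s,215+297/4,130+82/4,z=.184);k2=world(s,215+209/4,130+143/4,z=.064)
print('head',h1,h2,'knob',k1,k2)
for h,k in((h1,k1),(h2,k2)): d=(k-h)[:2];print(np.hypot(*d),np.degrees(np.arctan2(-d[0],d[1])))
c=lambda x,y:world(t,200+x/5,150+y/5,z=.01)
p=[c(65,212),c(588,125),c(635,357),c(102,455)]
q=np.array(p)[:,:2];print(q)
for a,b in((q[0],q[1]),(q[3],q[2])): d=a-b;print(np.hypot(*d),np.degrees(np.arctan2(-d[0],d[1])))
for a,b in((q[1],q[2]),(q[0],q[3])): d=a-b;print(np.hypot(*d),np.degrees(np.arctan2(d[1],d[0])))
print('seat by corners',q.mean(0))
Q=P.reshape(-1,3)
m=(Q[:,0]>.3)&(Q[:,0]<.65)&(Q[:,1]>.33)&(Q[:,1]<.75)&(Q[:,2]>.1);print(Q[m].min(0),Q[m].max(0)) if m.any() else 0
"
```

```text
head [0.52043305 0.27506877 0.184     ] [0.52225189 0.27346487 0.184     ] knob [0.49578438 0.4122791  0.064     ] [0.49702468 0.40453286 0.064     ]
0.1394067090887209 10.184075532020707
0.13347370726085878 10.894724938829956
[[0.54407976 0.48560639]
 [0.59048625 0.22274917]
 [0.47230686 0.19856553]
 [0.42276435 0.46351209]]
0.26692223997125997 10.01219037157155
0.269538753815462 10.591457618880709
0.12062841639795645 11.565056460158075
0.12331093774557267 10.321741951974346
seat by corners [0.5074093  0.34260829]
[0.31397809 0.54507665 0.10005268] [0.52177902 0.74998867 0.22491178]
```

```bash
python3 -m creep '[50,0,0,-3.3,0,0,0, 50,0,0,-3.3,0,0,0, 50,-11.17,-3.38,-3.3,0,0,10.1, 50,-11.17,-3.38,-3.3,0,0,10.1, 50,-11.17,-3.38,-3.3,0,0,10.1, 50,-11.17,-3.38,-3.3,0,0,10.1, 50,-11.17,-3.38,-3.3,0,0,10.1, 50,-11.17,-3.38,-3.3,0,0,10.1, 50,-11.17,-3.38,-3.3,0,0,10.1, 50,-11.17,-3.38,-3.3,0,0,10.1, 50,-11.17,-3.38,-3.3,0,0,10.1, 50,-11.17,-3.38,-3.3,0,0,10.1]' 15
python3 -c "
from h import *
o=env.get_obs();print(o['tool_pos'],o['tool_rot'],o['force'])"
```

```text
time_s: 1.3
tool_pos: [0.4942, 0.4108, 0.3145]
tool_rot: [-179.9, -0.0, 100.6]
force: [-0.6, 0.1, 0.0]
grip_width: 0.0498
grasp_force: 0.0
[0.49421107 0.41077351 0.31449787] [-1.79924518e+02 -3.30403030e-02  1.00552566e+02] [-0.63647161  0.12270819  0.0356808 ]
```

```bash
python3 -c "
from h import *
c=snap('wrist','w1');P=cloud(c)
m=(P[...,2]>.055)&(P[...,2]<.072)&(P[...,1]>.37)&(P[...,1]<.45)&(P[...,0]>.46)&(P[...,0]<.53)
print(m.sum(),P[m].mean(0) if m.any() else 0,P[m].min(0),P[m].max(0))
m=(P[...,2]>.16)&(P[...,2]<.2)&(P[...,1]>.23)&(P[...,1]<.32)&(P[...,0]>.48)&(P[...,0]<.57)
print(m.sum(),P[m].mean(0) if m.any() else 0,P[m].min(0) if m.any() else 0,P[m].max(0) if m.any() else 0)
"
```

```text
146 [0.49638629 0.41517685 0.06302007] [0.48810931 0.40579419 0.05572915] [0.50527549 0.42316935 0.0667044 ]
668 [0.51747311 0.28948339 0.17600965] [0.49990627 0.26859282 0.16001099] [0.53603216 0.29666482 0.18719297]
```

View pics/w1.png

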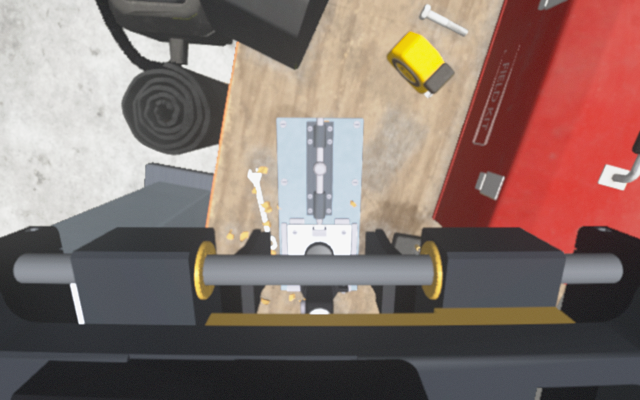

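```bash
python3 -m creep '[50,0.1,0.1,1.6,0,0,0, 50,0.1,0.1,3.2,0,0,0, 50,0.1,0.1,4.8,0,0,0, 50,0.1,0.1,6.2,0,0,0, 50,0.1,0.1,7.4,0,0,0, 50,0.1,0.1,8.2,0,0,0, 50,0.1,0.1,8.35,0,0,0, 50,0.1,0.1,8.35,0,0,0]'
python3 -m creep '[12,0,0,0,0,0,0, 12,0,0,0,0,0,0, 12,0,0,0,0,0,0, 12,0,0,0,0,0,0, 12,0,0,0,0,0,0, 12,0,0,0,0,0,0]' 15
```

```text
time_s: 2.15
tool_pos: [0.4967, 0.414, 0.0642]
tool_rot: [-179.9, 0.0, 100.5]
force: [0.7, 0.4, 0.2]
grip_width: 0.0498
grasp_force: 0.0
time_s: 2.75
tool_pos: [0.4981, 0.4131, 0.0647]
tool_rot: [180.0, -0.0, 100.4]
force: [-1.5, -1.1, -0.0]
grip_width: 0.0144
grasp_force: 0.0
```

```bash
python3 -m creep '[12,0,0,0,0,0,0, 12,0,0,0,0,0,0]' 15
python3 -c "
from h import *
c=snap('top','t2');b=cv2.resize(c['color'][170:250,200:300],None,fx=4,fy=4,interpolation=cv2.INTER_CUBIC)
d=snap('side','s2');e=cv2.resize(d['color'][130:230,215:315],None,fx=4,fy=4,interpolation=cv2.INTER_CUBIC)
b=cv2.copyMakeBorder(b,0,80,0,0,0)
cv2.imwrite('pics/m2.png',np.hstack([b,e])[:,:,::-1])"
```

```text
time_s: 2.95
tool_pos: [0.498, 0.413, 0.0644]
tool_rot: [-180.0, 0.0, 100.4]
force: [0.2, 0.3, 0.5]
grip_width: 0.0124
grasp_force: 0.0
```

View pics/m2.png

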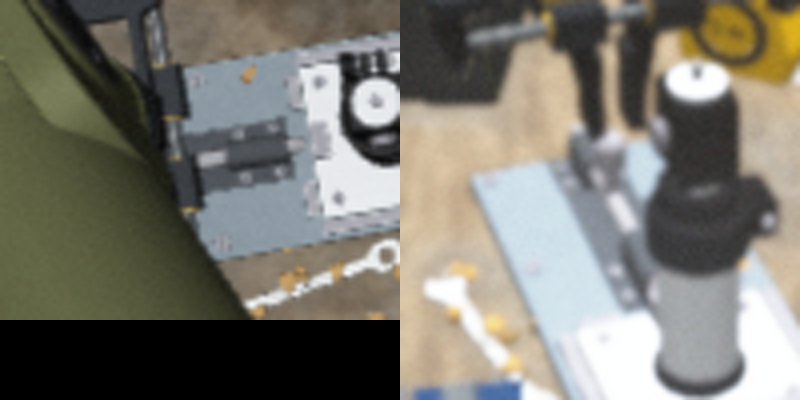

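```bash
python3 -m creep '[0,0,0,0,0,0,0, 0,0,0,0,0,0,0, 0,0,0,0,0,0,0]' 15
python3 -m creep '[0,-0.1,0,0,0,0,0, 0,-0.2,0,0,0,0,0]' 15
python3 -m creep '[0,-0.1,0,0,0,0,0, 0,-0.2,0,0,0,0,0]' 15
```

```text
time_s: 3.35
tool_pos: [0.498, 0.413, 0.0645]
tool_rot: [180.0, -0.0, 100.4]
force: [0.4, 0.2, -0.6]
grip_width: 0.0014
grasp_force: 0.0
time_s: 3.55
tool_pos: [0.4991, 0.4069, 0.0645]
tool_rot: [180.0, 0.0, 100.4]
force: [-0.4, -0.6, 1.0]
grip_width: 0.0005
grasp_force: 0.0
time_s: 3.75
tool_pos: [0.5003, 0.4008, 0.0645]
tool_rot: [180.0, 0.0, 100.4]
force: [0.6, 0.7, -0.3]
grip_width: 0.0008
grasp_force: 0.0
```

```bash
python3 -m creep '[0,-0.1,0,0,0,0,0, 0,-0.2,0,0,0,0,0]' 15
python3 -m creep '[0,0,0,0,0,0,0]' 15
python3 -c "
from h import *
c=snap('top','t3');b=cv2.resize(c['color'][170:250,200:300],None,fx=4,fy=4,interpolation=cv2.INTER_CUBIC)
d=snap('side','s3');e=cv2.resize(d['color'][130:230,215:315],None,fx=4,fy=4,interpolation=cv2.INTER_CUBIC)
b=cv2.copyMakeBorder(b,0,80,0,0,0)
cv2.imwrite('pics/m3.png',np.hstack([b,e])[:,:,::-1])"
```

```text
time_s: 3.95
tool_pos: [0.5013, 0.395, 0.0645]
tool_rot: [180.0, 0.0, 100.4]
force: [-0.2, 0.2, 0.6]
grip_width: 0.0004
grasp_force: 0.0
time_s: 4.05
tool_pos: [0.5015, 0.3946, 0.0645]
tool_rot: [180.0, 0.0, 100.3]
force: [0.5, -0.7, 0.2]
grip_width: 0.0005
grasp_force: 0.0
```

View pics/m3.png

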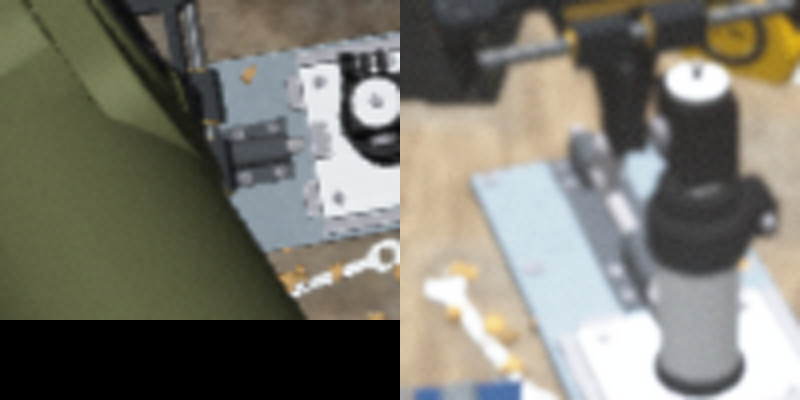

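```bash
python3 -c "
from h import *
for f,tp in(('s0',None),('s2',(.498,.413,.0644)),('s3',(.5015,.3946,.0645))):
    c=np.load(f'pics/{f}.npy',allow_pickle=True).item()
    pr=lambda X:cv2.projectPoints(np.array([X],float),cv2.Rodrigues(np.array(c['R']))[0],np.array(c['t']),K(c),np.array(c['D']))[0].ravel()
    if tp: q=np.array(tp);q[2]-=.022;print(f,'tip px',(pr(q)-[215,130])*4,'knob@.4145',(pr((.4967,.4145,.054))-[215,130])*4)
    P=cloud(c)
    for (x,y) in((205,145),(209,160),(182,150),(225,140),(222,212)): print((x,y),P[130+y//4,215+x//4].round(3),c['color'][130+y//4,215+x//4])
"
```

```text
(205, 145) [0.495 0.406 0.063] [199 198 205]
(209, 160) [0.496 0.401 0.056] [119 118 119]
(182, 150) [0.486 0.449 0.031] [119 124 130]
(225, 140) [ 0.516  0.502 -0.004] [199 190 185]
(222, 212) [0.5   0.394 0.027] [229 228 234]
s2 tip px [210.13084736 167.29588676] knob@.4145 [206.5517207  147.90572418]
(205, 145) [0.495 0.407 0.062] [196 196 202]
(209, 160) [0.496 0.406 0.052] [119 118 122]
(182, 150) [0.486 0.45  0.031] [116 123 132]
(225, 140) [ 0.516  0.498 -0.001] [198 193 188]
(222, 212) [0.5   0.394 0.027] [230 231 237]
s3 tip px [221.42771981 186.87336942] knob@.4145 [206.5517207  147.90572418]
(205, 145) [0.493 0.392 0.072] [150 151 154]
(209, 160) [0.496 0.404 0.054] [115 116 118]
(182, 150) [0.486 0.452 0.029] [117 124 130]
(225, 140) [0.503 0.385 0.079] [53 52 52]
(222, 212) [0.5   0.393 0.028] [230 230 236]
```

```bash
python3 -c "
from h import *
for f in('s2','s3'):
    c=np.load(f'pics/{f}.npy',allow_pickle=True).item();P=cloud(c)
    print(f)
    for y in range(80,200,8):
        print(y,[(tuple((P[130+y//4,215+x//4]*1000).astype(int)),int(c['color'][130+y//4,215+x//4].mean())) for x in((190,205,218,230) if f=='s2' else (204,212,222,232))])
"
```

```text
s2
80 [((np.int64(487), np.int64(400), np.int64(106)), 44), ((np.int64(512), np.int64(563), np.int64(-2)), 141), ((np.int64(503), np.int64(421), np.int64(90)), 115), ((np.int64(507), np.int64(404), np.int64(101)), 49)]
88 [((np.int64(486), np.int64(397), np.int64(103)), 43), ((np.int64(511), np.int64(555), np.int64(-2)), 141), ((np.int64(503), np.int64(422), np.int64(85)), 118), ((np.int64(507), np.int64(403), np.int64(97)), 53)]
96 [((np.int64(487), np.int64(401), np.int64(96)), 42), ((np.int64(510), np.int64(549), np.int64(-3)), 140), ((np.int64(503), np.int64(423), np.int64(80)), 120), ((np.int64(507), np.int64(406), np.int64(90)), 45)]
104 [((np.int64(486), np.int64(399), np.int64(92)), 45), ((np.int64(509), np.int64(536), np.int64(0)), 131), ((np.int64(503), np.int64(421), np.int64(76)), 128), ((np.int64(507), np.int64(405), np.int64(86)), 51)]
112 [((np.int64(486), np.int64(399), np.int64(87)), 45), ((np.int64(508), np.int64(528), np.int64(-1)), 117), ((np.int64(503), np.int64(424), np.int64(69)), 147), ((np.int64(507), np.int64(402), np.int64(83)), 53)]
120 [((np.int64(486), n
[... 4667 characters left out ...]
((np.int64(514), np.int64(457), np.int64(8)), 217)]
176 [((np.int64(493), np.int64(406), np.int64(41)), 143), ((np.int64(498), np.int64(406), np.int64(41)), 119), ((np.int64(506), np.int64(446), np.int64(11)), 152), ((np.int64(513), np.int64(450), np.int64(8)), 213)]
184 [((np.int64(493), np.int64(407), np.int64(36)), 139), ((np.int64(498), np.int64(410), np.int64(33)), 122), ((np.int64(506), np.int64(441), np.int64(10)), 134), ((np.int64(512), np.int64(441), np.int64(9)), 193)]
192 [((np.int64(493), np.int64(408), np.int64(30)), 147), ((np.int64(497), np.int64(407), np.int64(30)), 186), ((np.int64(505), np.int64(433), np.int64(10)), 175), ((np.int64(511), np.int64(429), np.int64(12)), 168)]
```

The side depth shows the fingertips at z≈70 mm, about 27 mm higher than the TCP reading implies. They passed over the knob, which has not moved. I'll go back, open and lower carefully.

```bash
python3 -m creep '[50,0.35,0,-0.1,0,0,0, 50,0.68,-0.05,-0.1,0,0,0, 50,0.68,-0.05,-0.1,0,0,0, 50,0.68,-0.05,-0.1,0,0,0, 50,0.68,-0.05,-0.1,0,0,0, 50,0.68,-0.05,-0.1,0,0,0]' 15
python3 -m creep '[50,0,0,0.3,0,0,0, 50,0,0,0.5,0,0,0]'
python3 -m creep '[50,0,0,0.1,0,0,0, 50,0,0,0.2,0,0,0, 50,0,0,0.3,0,0,0]'
python3 -c "
from h import *
c=snap('side','s4');P=cloud(c)
e=cv2.resize(c['color'][130:230,215:315],None,fx=4,fy=4,interpolation=cv2.INTER_CUBIC)
cv2.imwrite('pics/m4.png',e[:,:,::-1])"
```

```text
time_s: 4.75
tool_pos: [0.4963, 0.4146, 0.0674]
tool_rot: [-180.0, 0.0, 100.4]
force: [-0.2, 0.3, 0.5]
grip_width: 0.0409
grasp_force: 0.0
time_s: 4.95
tool_pos: [0.496, 0.4146, 0.0516]
tool_rot: [-180.0, 0.0, 100.4]
force: [-0.4, -0.2, -0.2]
grip_width: 0.0488
grasp_force: 0.0
time_s: 5.25
tool_pos: [0.4961, 0.4151, 0.0431]
tool_rot: [-180.0, 0.0, 100.4]
force: [0.0, 0.7, -0.3]
grip_width: 0.05
grasp_force: 0.0
```

View pics/m4.png

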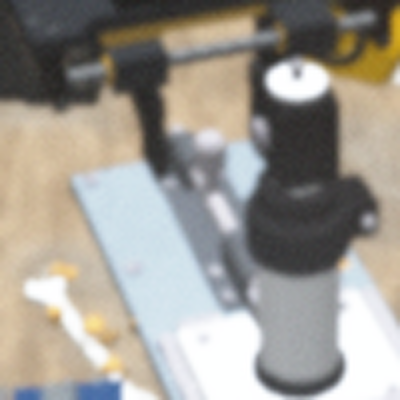

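```bash
python3 -m creep '[50,0,0,0.1,0,0,0, 14,0,0,0.1,0,0,0, 14,0,0,0.1,0,0,0, 14,0,0,0.1,0,0,0, 14,0,0,0.1,0,0,0, 14,0,0,0.1,0,0,0, 14,0,0,0.1,0,0,0]' 12
python3 -c "
import numpy as np
from h import *
P=cloud(np.load('pics/s4.npy',allow_pickle=True).item())
for y in range(130,190,8):print(y,[tuple(map(int,P[130+y//4,215+x//4]*1000)) for x in(150,158,166)])"
```

```text
time_s: 6.0
tool_pos: [0.4956, 0.4151, 0.0406]
tool_rot: [-179.9, 0.0, 100.4]
force: [-1.1, 0.1, 1.0]
grip_width: 0.017
grasp_force: 12.0
130 [(465, 400, 79), (469, 397, 81), (483, 520, -4)]
138 [(465, 399, 75), (469, 404, 71), (473, 400, 73)]
146 [(465, 401, 69), (469, 397, 71), (473, 401, 68)]
154 [(465, 400, 64), (468, 395, 67), (473, 402, 62)]
162 [(465, 404, 57), (468, 395, 62), (473, 401, 58)]
170 [(464, 401, 54), (468, 398, 55), (472, 402, 52)]
178 [(468, 459, 7), (468, 398, 51), (472, 400, 48)]
186 [(467, 450, 8), (471, 444, 11), (475, 444, 11)]
```

```bash
python3 -m creep '[14,-0.3,0,0,0,0,0, 14,-0.6,0,0,0,0,0, 14,-0.8,0,0,0,0,0]'
for i in 1; do :; done; python3 -m creep '[14,-0.07,0,0,0,0,0, 14,-0.13,0,0,0,0,0]'
python3 -m creep '[14,-0.07,0,0,0,0,0, 14,-0.13,0,0,0,0,0]'
python3 -m creep '[14,-0.07,0,0,0,0,0, 14,-0.1,0,0,0,0,0]'
```

```text
time_s: 6.3
tool_pos: [0.5001, 0.3905, 0.0406]
tool_rot: [-179.9, -0.0, 100.4]
force: [-2.2, 1.1, 1.6]
grip_width: 0.0171
grasp_force: 12.0
time_s: 6.5
tool_pos: [0.5002, 0.3897, 0.0406]
tool_rot: [180.0, -0.2, 100.4]
force: [-2.8, 7.3, -0.8]
grip_width: 0.0173
grasp_force: 12.0
time_s: 6.7
tool_pos: [0.5002, 0.3896, 0.0407]
tool_rot: [179.9, -0.5, 100.5]
force: [-2.1, 13.2, -4.8]
grip_width: 0.0172
grasp_force: 12.0
time_s: 6.9
tool_pos: [0.5003, 0.3892, 0.0409]
tool_rot: [179.8, -0.7, 100.6]
force: [-2.6, 16.2, -5.9]
grip_width: 0.017
grasp_force: 12.0
```

```bash
python3 -m creep '[14,0.3,0,0,0,0,0, 60,0.3,0,0,0,0,0, 60,0.3,0,0,0,0,0, 60,0.3,0,0,0,0,0, 60,0.3,0,0,0,0,0, 60,0.3,-0,-1,0,0,0, 60,0.3,0,-2.5,0,0,0, 60,0.3,0,-4,0,0,0, 60,0.3,0,-5.5,0,0,0, 60,0.3,0,-7.0,0,0,0, 60,0.3,0,-7.2,0,0,0]'
python3 -c "
from h import *
o=env.get_obs();print(o['tool_pos'],o['tool_rot'],o['force'])
a=snap('side','s5');w=snap('wrist','w5')
e=cv2.resize(a['color'][130:230,215:315],None,fx=4,fy=4,interpolation=cv2.INTER_CUBIC)
b=cv2.resize(w['color'][100:250,240:390],None,fx=8/3,fy=8/3,interpolation=cv2.INTER_CUBIC)
cv2.imwrite('pics/m5.png',np.hstack([e,b])[:,:,::-1])
"
```

```text
time_s: 8.0
tool_pos: [0.5036, 0.3909, 0.2639]
tool_rot: [179.4, -0.3, 100.3]
force: [0.8, 0.3, 0.4]
grip_width: 0.0596
grasp_force: 0.0
[0.50361727 0.39088855 0.26390503] [179.41821776  -0.33537884 100.3360659 ] [0.84816255 0.3294137  0.38228276]
```

View pics/m5.png

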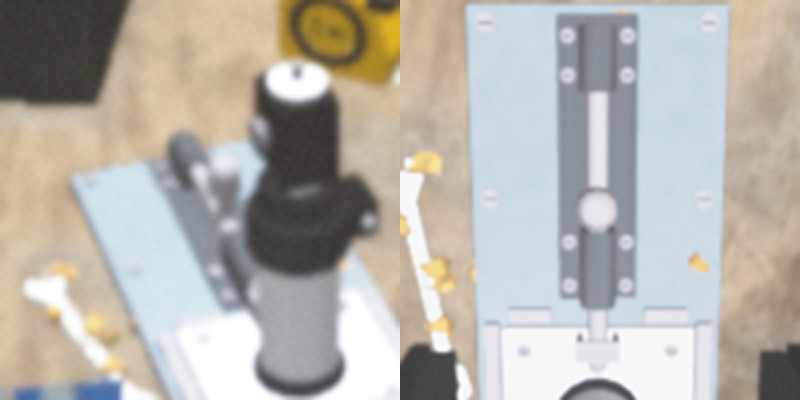

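```bash
python3 -m creep '[60,-1.5,-0.1,0,0,0,0, 60,-3,-0.12,0,0,0,0, 60,-3.9,-0.12,0,0,0,0, 60,-3.9,-0.12,0,0,0,0]'
python3 -m creep '[60,0,0,0.9,0,0,0, 60,0,0,1.8,0,0,0, 60,0,0,2.4,0,0,0]'
python3 -c "
from h import *
o=env.get_obs();print(o['force'])
a=snap('side','s6');P=cloud(a)
H=P[140:190,265:310]; m=(H[...,1]<.33)&(H[...,2]>.16)&(H[...,2]<.2)&(np.abs(H[...,0]-.52)<.03)
print('head',H[m].mean(0),H[m].min(0),H[m].max(0))
Q=P.reshape(-1,3);m=(Q[:,2]>.195)&(Q[:,2]<.25)&(Q[:,1]>.2)&(Q[:,1]<.35)&(Q[:,0]>.42)&(Q[:,0]<.62);q=Q[m]
for lo in np.arange(.45,.6,.01):
  k=(q[:,0]>=lo)&(q[:,0]<lo+.01)
  if k.sum()>3: print(round(lo,2),k.sum(),q[k].min(0).round(3),q[k][:,1].round(3).mean())
cv2.imwrite('pics/m6.png',cv2.resize(a['color'][90:210,210:360],None,fx=4,fy=4,interpolation=cv2.INTER_CUBIC)[:,:,::-1])"
```

```text
time_s: 8.5
tool_pos: [0.5194, 0.2673, 0.2546]
tool_rot: [-179.9, 0.2, 99.9]
force: [0.6, -0.5, -0.7]
grip_width: 0.0602
grasp_force: 0.0
time_s: 8.8
tool_pos: [0.5162, 0.274, 0.1804]
tool_rot: [-179.7, 0.1, 100.4]
force: [-1.2, -0.2, -0.0]
grip_width: 0.0596
grasp_force: 0.0
[-1.23503082 -0.1965129  -0.03297802]
head [0.52128063 0.26688908 0.17701941] [0.50042444 0.25445739 0.16010754] [0.5494432  0.29462542 0.19945658]
0.47 86 [0.472 0.252 0.195] 0.2615581395348837
0.48 129 [0.48  0.253 0.196] 0.2575271317829458
0.54 110 [0.545 0.268 0.197] 0.27856363636363635
0.55 163 [0.55  0.267 0.195] 0.271361963190184
0.56 24 [0.56  0.268 0.226] 0.27133333333333337
```

View pics/m6.png

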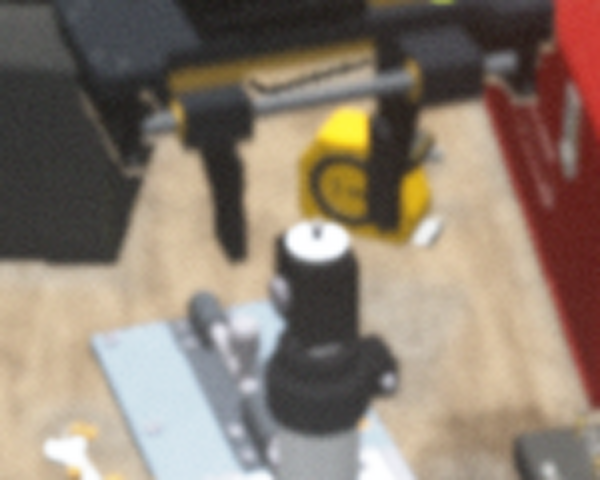

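```bash
python3 -m creep '[60,0,0.12,0.5,0,0,0, 60,0,0.12,1.0,0,0,0, 60,0,0.12,1.45,0,0,0, 60,0,0.12,1.45,0,0,0]'
python3 -c "
from h import *
a=snap('side','s7');P=cloud(a).reshape(-1,3)
m=(P[:,2]>.11)&(P[:,2]<.2)&(P[:,1]>.2)&(P[:,1]<.31);q=P[m]
for lo,hi in((.46,.495),(.5,.54),(.548,.59)):
  k=q[(q[:,0]>lo)&(q[:,0]<hi)]
  if len(k): print(lo,len(k),np.percentile(k,[2,50,98],axis=0).round(3).tolist())
"
```

```text
time_s: 9.25
tool_pos: [0.5205, 0.274, 0.1385]
tool_rot: [-179.8, 0.1, 100.4]
force: [-0.5, 0.4, -0.3]
grip_width: 0.0602
grasp_force: 0.0
0.46 222 [[0.478, 0.254, 0.145], [0.486, 0.258, 0.174], [0.493, 0.277, 0.199]]
0.5 941 [[0.501, 0.251, 0.112], [0.519, 0.26, 0.154], [0.538, 0.285, 0.186]]
0.548 329 [[0.549, 0.268, 0.112], [0.555, 0.272, 0.171], [0.565, 0.292, 0.198]]
```

```bash
python3 -m creep '[20,0,0,0,0,0,0, 20,0,0,0,0,0,0, 20,0,0,0,0,0,0, 20,0,0,0,0,0,0, 20,0,0,0,0,0,0, 20,0,0,0,0,0,0, 20,0,0,0,0,0,0, 20,0,0,0,0,0,0]' 28
```

```text
time_s: 10.1
tool_pos: [0.5216, 0.2748, 0.1412]
tool_rot: [-180.0, -0.0, 100.4]
force: [-3.5, 0.0, 3.6]
grip_width: 0.0303
grasp_force: 28.0
```

```bash
python3 -m creep '[20,0,0,-0.3,0,0,0, 20,0,0,-0.6,0,0,0, 20,0,0,-0.9,0,0,0, 20,0,0,-1.2,0,0,0, 20,0,0,-1.5,0,0,0, 20,0,0,-1.8,0,0,0]'
python3 -m creep '[20,0,0,-0.2,0,0,0, 20,0,0,-0.4,0,0,0, 20,0,0,-0.6,0,0,0]'
python3 -m creep '[20,0,0,-0.3,0,0,0, 20,0,0,-0.6,0,0,0, 20,0,0,-0.9,0,0,0, 20,0,0,-1.2,0,0,0, 20,0,0,-1.5,0,0,0]'
```

```text
time_s: 10.7
tool_pos: [0.5218, 0.2746, 0.1958]
tool_rot: [180.0, -0.0, 100.4]
force: [-1.5, -0.1, -3.6]
grip_width: 0.0305
grasp_force: 28.0
time_s: 11.0
tool_pos: [0.5218, 0.2744, 0.2129]
tool_rot: [-180.0, 0.0, 100.4]
force: [0.7, 1.0, -7.0]
grip_width: 0.0304
grasp_force: 28.0
time_s: 11.5
tool_pos: [0.5219, 0.2745, 0.2588]
tool_rot: [180.0, 0.0, 100.4]
force: [-0.1, 1.0, -6.4]
grip_width: 0.0304
grasp_force: 28.0
```

```bash
python3 -m creep '[20,0,0,-0.2,0,0,0, 20,0,0,-0.35,0,0,0]'
python3 -m creep '[20,0,0,-0.06,0,0,0, 20,0,0,-0.06,0,0,0]'
python3 -m creep '[20,0,0,-0.06,0,0,0, 20,0,0,-0.06,0,0,0]'
```

```text
time_s: 11.7
tool_pos: [0.5219, 0.2746, 0.2693]
tool_rot: [180.0, -0.0, 100.4]
force: [-0.6, 0.6, -5.1]
grip_width: 0.0305
grasp_force: 28.0
time_s: 11.9
tool_pos: [0.522, 0.2747, 0.271]
tool_rot: [180.0, -0.0, 100.4]
force: [-1.3, -0.1, -2.5]
grip_width: 0.0304
grasp_force: 28.0
time_s: 12.1
tool_pos: [0.5218, 0.2744, 0.2715]
tool_rot: [-180.0, 0.0, 100.4]
force: [-0.3, 0.5, -8.0]
grip_width: 0.0306
grasp_force: 28.0
```

```bash
python3 -m creep '[20,0,0,-0.06,0,0,0, 20,0,0,-0.06,0,0,0]'
python3 -m creep '[20,0,0,-0.06,0,0,0, 20,0,0,-0.06,0,0,0]'
python3 -c "
from h import *
a=snap('side','s8');P=cloud(a).reshape(-1,3)
m=(P[:,2]>.1)&(P[:,2]<.36)&(P[:,1]>.2)&(P[:,1]<.3)&(abs(P[:,0]-.521)<.012);q=P[m]
for z in np.arange(.1,.34,.01):
  k=q[(q[:,2]>=z)&(q[:,2]<z+.01)]
  if len(k):print(round(z,2),len(k),np.median(k[:,1]).round(4))
cv2.imwrite('pics/m8.png',cv2.resize(a['color'][40:240,200:360],None,fx=3,fy=3,interpolation=cv2.INTER_CUBIC)[:,:,::-1])"
```

```text
time_s: 12.3
tool_pos: [0.5213, 0.2741, 0.2725]
tool_rot: [-179.9, 0.1, 100.4]
force: [-0.2, 0.4, -11.7]
grip_width: 0.0305
grasp_force: 28.0
time_s: 12.5
tool_pos: [0.5208, 0.2736, 0.2729]
tool_rot: [-179.7, 0.1, 100.4]
force: [-1.5, -1.9, -21.3]
grip_width: 0.0307
grasp_force: 28.0
0.1 59 0.2512
0.11 104 0.2534
0.12 55 0.2603
0.13 68 0.2605
0.14 63 0.2605
0.15 60 0.2601
0.16 68 0.2605
0.17 67 0.2607
0.18 52 0.2582
0.19 111 0.2592
0.2 74 0.2655
0.21 69 0.2651
0.22 73 0.2652
0.23 69 0.2645
0.24 78 0.2649
0.25 74 0.2652
0.26 47 0.2638
0.27 74 0.257
0.28 89 0.2569
0.29 86 0.2561
0.3 100 0.2565
0.31 157 0.2657
0.32 16 0.2737
```

View pics/m8.png

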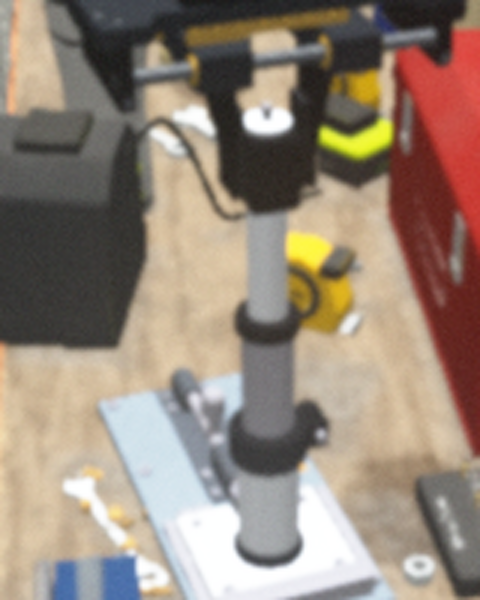

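Both sections are fully out: the two bare tubes show above the collar, and the button is squeezed between the fingers. I'll ease the pull slightly and hand in.

```bash
python3 -m creep '[20,0,0,0.04,0,0,0, 20,0,0,0.04,0,0,0, 20,0,0,0.04,0,0,0]'
python3 -m creep '[20,0,0,0,0,0,0, 20,0,0,0,0,0,0]' && python3 -c "
from cell import env
print(env.sign_off())"
```

```text
time_s: 12.85
tool_pos: [0.5209, 0.2738, 0.2729]
tool_rot: [-179.8, 0.1, 100.4]
force: [-1.5, -2.5, -24.9]
grip_width: 0.0304
grasp_force: 28.0
time_s: 13.05
tool_pos: [0.5209, 0.2739, 0.2729]
tool_rot: [-179.8, 0.1, 100.4]
force: [-1.7, -2.6, -25.8]
grip_width: 0.031
grasp_force: 28.0
the job is handed in; nothing more can be done
None
```

The bolt is home in the keeper and the column is up at the second stop. I'm still holding it with the button squeezed, and the job is handed in at 13.05 s. The upward pull ended at about 26 N, because easing it slightly before hand-in did not lower it.

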